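# Draw the balm tray out of the warming cabinet

## Robot

A 6-joint arm with a two-finger parallel gripper is mounted at the origin on a cart in front of the work surface, level with it; the furniture and walls round the work are solid. World frame = base frame: x ahead of the robot, y to its left, z up, the work surface at z = 0. Lengths are in mm, angles in rad, forces in N, time in s.
With the tool pointing down it reaches from about 300 to 775 mm from the base axis. Payload 14.6 kg.
Tool frame: the origin (TCP) lies at the very end of the fingers, on their centre line; the grasp point (between the pads) lies 19 mm behind it; z points along the fingers, y is the line along which they close (so a half turn about z gives the same grasp; the last joint's range is limited). The gripper opens to 94 mm and grips with 3 to 60 N. Pads are 16 mm wide; open, the fingers measure 119 mm over their backs; the gripper's body (75 mm by 177 mm) begins 78 mm behind the grasp point.
Start: joints at [1.097, 0.3, 1.521, -0, 1.321, -0.067], TCP at [217.616, 505.106, 178.446] pointing down, gripper open.
Joint ranges: [-3.03, 3.03], [-0.79, 2.21], [0.23, 2.52], [-1.04, 4.18], [0, 3.07], [-2.55, 2.55]. Speed limits (rad/s): [2.22, 2.22, 2.57, 3.14, 3.14, 3.14].

## Interface

Orientations are given as [roll, pitch, yaw] about the fixed x, y, z axes, in that order (R = Rz(yaw) Ry(pitch) Rx(roll)).
In Python, from cell import manip gives the robot as it stands. The module is installed in compiled form; this text tells all that it offers.
- The arm moves only by the shell command python3 -m inch 'ROWS' [FORCE]. ROWS is JSON, a list of rows, each an object of numbers: "gripper": the opening, from 0 (shut) to 1 (fully open); "dx", "dy", "dz": the shift along the world's x, y, z in m; "wx", "wy", "wz": the turn, a rotation vector about the world's x, y, z in degrees. A call has exactly 5 rows; each row is the pose to reach, as a shift and turn from the pose commanded when the call began; what a row does not reach only later rows make up. A row lasts 1/12 s, in which the tool goes at most 41.7 mm and 7.16 degrees, less where a joint would pass 70% of its speed; a pose out of reach is approached as far as the arm can. A call with a gripper value outside its range is refused whole. The fingers move at their own pace and stop on an object; FORCE is the grip in N (left out, the last holds). Time passes only in rows, so rows that repeat a pose let the fingers close, or fill a call up. It gives the time, the measured TCP pose, the force, the opening and the grip force at its end, in the units of the state.
- manip.read_state(): the state, without advancing time (a new reading comes with each control period).
- manip.camera(name): name is "scene" or "top" or "wrist"; returns the picture (480x640x3 uint8, blue, green, red); there is no depth.
- manip.camera_info(name): a dict with "camera_matrix" (3x3 intrinsics, pixels), "R" (3x3) and "t" (3): a world point X has camera coordinates R X + t; the wrist camera has in their place "tool_from_camera" (4x4, takes a point from camera to tool coordinates, whose origin is the TCP and whose axes are the flange's). Camera axes: x right, y down, z forward; pixel columns grow to the right and rows downward; lengths in mm; the calibration is good to about 2 mm. A picture is of the moment at which its call begins: read the wrist's pose just before it. camera_info takes no time and is no camera call.
- manip.sign_off(): hands the job in; it is judged then, once.
The state is a dict: "clock": time; "joints": joint angles; "qd": joint speeds; "effort": joint torques, N m; "eef_pos": TCP position; "eef_rot": TCP orientation; "wrist_force": force on the tool from outside, world axes, zero at the start; "moment": the same for the moment, N m; "finger_gap": finger opening in mm; "finger_force": force on a finger pad.
Only numpy, scipy, OpenCV 4.12 (cv2) and the standard library are available. Lean on these libraries where they do the work, as an engineer would, in place of code of your own. Each camera call takes 0.05 s, during which the arm holds its last target. There are 200 camera calls.

## Task

The tins in the bench warming cabinet are ready to cool: pull its bottom-hinged door right down until it lies level, then lift the front of the tray over its keeper sill and draw the tray out as far as its stop. Let the tray down level on its runners and leave it there with the door open, all three tins still standing on it, and do not disturb the things lying on the table.

Things in the scene. Friction and masses are not known exactly. Their poses are not given: they have to be found in the camera images.
- cabinet: White warming cabinet, fixed; 240 wide, 220 deep, 190 high. Origin: centre of its underside, on the table; +x runs from its front to its back, +y along its width, z up. Open front: plane x = -110 mm. Chamber floor 60 mm up. The roof (10 thick, flush with the front) overhangs the tray's pull: take that with the tool leaning out of the opening, 35 to 45 degrees, pointing down and into the cabinet.
- door (a joint): Drop door, angle in rad: 0 shut, grows as it is pulled down; it ends level (a quarter turn), resting on its stays. A stiff hinge holds it at any angle. It starts shut or ajar.
- door_hinge (a point): Hinge line of the door, mid width, on the door's inner face at its bottom edge, 60 mm above the table; fixed in place. Its axes turn with the door: at joint 0 they are the cabinet's.
- door_handle (a point): Grip point of the door's black strap pull: flat D strap 42 wide (along cabinet y), 12 high, 34 out from the outer face; point mid width, 22 out, 114 from the hinge line along the door and 13 below its upper edge. Door 236 wide, 127 high, 12 thick. Pinch the strap across its 42 mm. With the door level the pull hangs beneath it, so the last part is pushed down from the inner face.
- runner (a joint): Travel of the tray's carriage on its rails in m: 0 home, grows as it is drawn out of the front; it runs, with a drag of a few newtons, to a solid stop a little over 120 mm out, to be felt.
- tray (a joint): Pitch of the tray on its carriage, rad: 0 level, grows as its front is lifted (at most 0.13); pivots at its back, 178 mm behind the grip point; falls back by its weight (about 5 N at the pull). At home the apron below its front overlaps a fixed keeper sill by 7 mm, so the tray cannot be drawn until lifted: raise the pull 11 to 18 mm, draw it 20 mm, then let it down.
- tray_handle (a point): Grip point of the tray's black strap pull: same strap (42 wide along cabinet y, 12 high, 34 out from the tray's front; point mid width, 22 out). 100 mm above the table, 90 below the cabinet's top, 40 above the level door; at home 10 mm inside the plane of the open front. Tray front 198 wide, 50 high.
- tray_floor (a point): Centre of the aluminium tray's inner floor (156 x 194, rim 15 high), 73 mm above the table.
- tin_a: Open balm tin standing on the tray (in the front row): round bamboo sleeve 70 across, 31 high, origin at the centre of its underside, z up.
- tin_b: Open balm tin standing on the tray (in the back row): round bamboo sleeve 70 across, 31 high, origin at the centre of its underside, z up.
- tin_c: Open balm tin standing on the tray (in the back row): round bamboo sleeve 70 across, 31 high, origin at the centre of its underside, z up.
- timer: White round kitchen timer, 64 across, 38 high, on the table; leave alone. Origin: centre of its underside.
- lid: Bamboo lid, 70 across, 17 high, on the table; leave alone. Origin: centre of its underside.
- marker: Felt marker, 132 long, 16 thick, on the table; leave alone. Origin: centre of its underside.

How it is judged (in metres and radians):
On the way, in this order (a step that is already met when the one before it is completed fails the run):
1. the door is pulled right down, level (value of joint door above 1.5 rad), for 0.2 s.
2. the tray is drawn out to its stop with the door down (value of joint runner above 0.124 m and value of joint door above 1.5 rad), for 0.2 s.
At the end, for the whole second after the job is handed in: The door lies open (joint door over 1.5 rad), the tray is out at its stop (joint runner over 124 mm, at rest) and let down level (joint tray under 0.012 rad), and the three tins stand at rest on the tray (within 95 mm of the centre of its floor, tilted less than 0.15 rad) (all of step 2 and value of joint tray below 0.012 rad and velocity of joint runner between -0.01 and 0.01 m/s and distance between each of tin_a, tin_b, tin_c and tray_floor below 0.095 m and angle between each of tin_a, tin_b, tin_c's own z axis and vertical below 0.15 rad and linear speed of each of tin_a, tin_b, tin_c below 0.02 m/s); the robot touches nothing.
It fails at once if a tin on the tray is tipped over (angle between any of tin_a, tin_b, tin_c's own z axis and vertical above 0.6 rad).
It fails at once if the timer on the table is shifted by more than 25 mm (distance of timer from where it was at the start of the episode above 0.025 m).
It fails at once if the lid on the table is shifted by more than 25 mm (distance of lid from where it was at the start of the episode above 0.025 m).
It fails at once if the marker on the table is shifted by more than 25 mm (distance of marker from where it was at the start of the episode above 0.025 m).
It also fails if it takes over 50 s, if anything falls off the work surface, if the arm or the gripper's body presses on something with over 40 N, if the wrist force passes 120 N, or if a joint passes its speed limit or range.

## Working session

There is one attempt and no reset: what is moved stays moved. The work goes in short steps, Python scripts to look and compute and a shell command to move; the robot and the scene stay as the last step left them, time stands still between calls to the robot, and variables do not carry over. Pictures are saved under pics/ and viewed, at most 10 in all, crops included, and the job is handed in when it is done.

```bash
mkdir -p pics; python3 - <<'E'
from cell import manip
import cv2,numpy as np
for n in("scene","top"):
    cv2.imwrite(f"pics/{n}0.png",manip.camera(n)); i=manip.camera_info(n)
    print(n,np.round(i["camera_matrix"],1).tolist(),np.round(i["R"],4).tolist(),np.round(i["t"],1).tolist())
print(manip.read_state())
E
```

```text
scene [[618.6, 0.0, 318.2], [0.0, 618.6, 232.5], [0.0, 0.0, 1.0]] [[-0.938, 0.3466, -0.0053], [0.2848, 0.7619, -0.5817], [-0.1976, -0.5472, -0.8134]] [480.2, -56.6, 1677.2]
top [[465.0, 0.0, 320.6], [0.0, 465.0, 232.7], [0.0, 0.0, 1.0]] [[0.0232, -0.9994, 0.0254], [-0.9869, -0.027, -0.1588], [0.1594, -0.0214, -0.987]] [-51.7, 524.7, 1040.8]
{'clock': 0.1, 'joints': array([ 1.09739956e+00,  3.00385882e-01,  1.52150516e+00, -6.82982155e-06,
        1.32070971e+00, -6.66282690e-02]), 'qd': array([-0.00044574, -0.00102721, -0.00223939,  0.0020936 , -0.00237543,
       -0.00016215]), 'effort': array([ 9.63531529e-04, -5.32637930e+01, -3.53288198e+01,  7.10535957e-02,
        2.33821169e-02, -9.21742981e-05]), 'eef_pos': array([217.50405398, 504.88246424, 177.96520697]), 'eef_rot': array([-3.14058635e+00, -6.05175107e-05,  2.73482582e+00]), 'wrist_force': array([ 0.36554456, -0.38970618,  0.37033763]), 'moment': array([-0.01169313,  0.0646605 ,  0.03470002]), 'finger_force': 0.0, 'finger_gap': 93.88598920937929}
```

View pics/scene0.png

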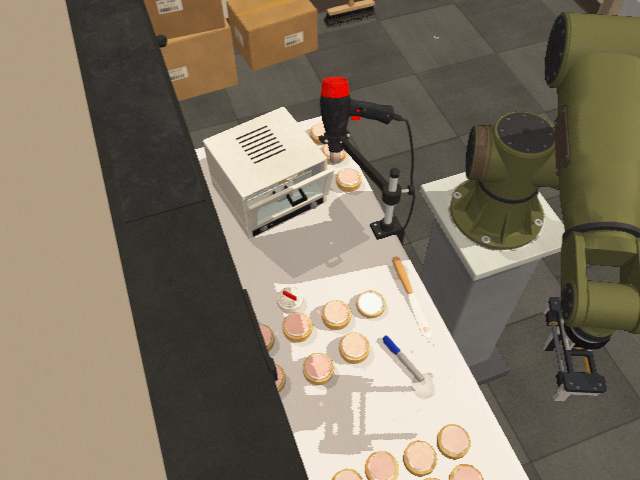

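View pics/top0.png

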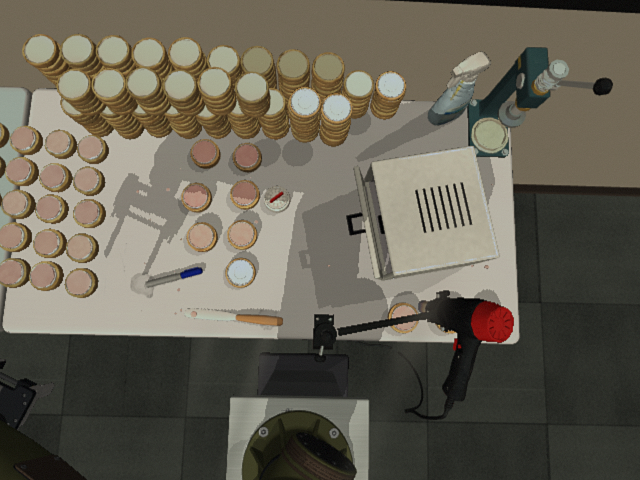

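The top view shows the cabinet roof at about x 372–497, y 149–277. Its front faces image left (+y), the door is ajar and the strap is at about (355,223). I'll enlarge that area.

```bash
python3 - <<'E'
import cv2,numpy as np
a=cv2.imread("pics/top0.png")[135:295,330:510]; b=cv2.imread("pics/scene0.png")[100:240,195:345]
cv2.imwrite("pics/c1.png",cv2.resize(a,None,fx=4.4,fy=3.75*1,interpolation=2) if 0 else cv2.resize(a,None,fx=3.75,fy=3.75,interpolation=2))
cv2.imwrite("pics/c2.png",cv2.resize(b,None,fx=4,fy=4,interpolation=2))
E
```

```text
(no output)
```

View pics/c1.png

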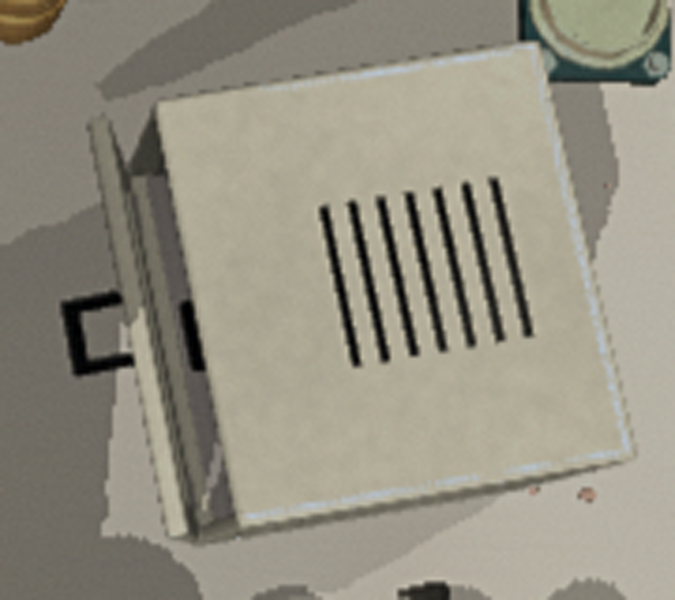

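View pics/c2.png

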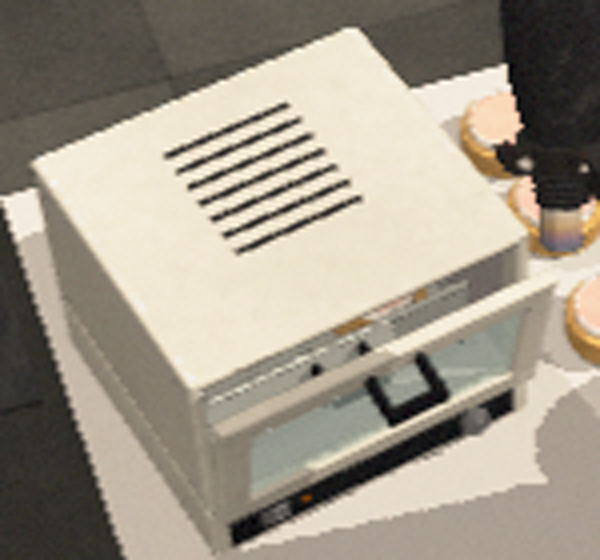

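```bash
cat > h.py <<'E'
import numpy as np
from cell import manip
from scipy.spatial.transform import Rotation as Ro
I={n:manip.camera_info(n) for n in("scene","top")}
def proj(n,X):
    i=I[n]; c=np.asarray(i["R"])@X+np.ravel(i["t"]); p=np.asarray(i["camera_matrix"])@c; return p[:2]/p[2]
def cab(p,c): # p: x,y,yaw ; c in cabinet mm
    return np.array([p[0],p[1],0])+Ro.from_euler('z',p[2]).apply(c)
def door(a,y,out,c=0): # along, width, out from OUTER face (12 thick)
    # cabinet coords; hinge at x=-110,z=60, inner face
    o=out+12
    return np.array([-110-o*np.cos(c)-a*np.sin(c), y, 60+a*np.cos(c)-o*np.sin(c)])
E
cat > fit.py <<'E'
from h import *
from scipy.optimize import least_squares
T=lambda u,v:np.array([u/3.75+330-.4,v/3.75+135-.4]); S=lambda u,v:np.array([u/4+195-.4,v/4+100-.4])
obs=[("top",(-110,120,190),T(158,101)),("top",(110,120,190),T(538,43)),("top",(110,-120,190),T(635,455)),("top",(-110,-120,190),T(240,525)),
("scene",(-110,120,190),S(195,388)),("scene",(110,120,190),S(35,163)),("scene",(110,-120,190),S(355,28)),("scene",(-110,-120,190),S(525,238))]
dob=[("top",(127,118,0),T(90,122)),("top",(127,-118,0),T(168,537)),("top",(120,21,34),T(62,302)),("top",(120,-21,34),T(76,375)),
("scene",(127,118,0),S(217,437)),("scene",(127,-118,0),S(556,283))]
f=lambda p:np.concatenate([proj(n,cab(p,np.array(c,float)))-o for n,c,o in obs]+[proj(n,cab(p,door(c[0],c[1],c[2],p[3])))-o for n,c,o in dob])
r=least_squares(f,[450,-200,-1.6,.2],loss="soft_l1",x_scale=[10,10,.1,.1])
p=r.x; print(p.round(4)); print(f(p).reshape(-1,2).round(1).tolist())
np.save("p.npy",p)
print("door handle",cab(p,door(114,0,22,p[3])),"level",cab(p,door(114,0,22,np.pi/2)),"tray",cab(p,[-100,0,100]),"out dir",cab([0,0,p[2]],[-1,0,0]))
E
python3 fit.py
```

```text
[ 5.583418e+02 -2.657757e+02 -1.376500e+00  1.878000e-01]
[[-1.3, -0.5], [0.4, -1.5], [0.9, 1.3], [-0.7, 1.1], [-1.8, 0.8], [-1.5, -0.3], [0.4, -0.9], [1.6, -1.2], [-0.2, -1.4], [0.3, 0.2], [-0.1, -0.5], [-0.2, -0.2], [0.7, 0.2], [0.7, -1.0]]
door handle [ 526.53722078 -104.19137017  165.64845523] level [515.08196861 -45.99261093  26.        ] tray [ 539.02939079 -167.65822222  100.        ] out dir [-0.19312437  0.98117428  0.        ]
```

```bash
python3 - <<'E'
from h import *
import cv2
def P(n):
    i=I[n];return np.asarray(i["camera_matrix"])@np.c_[i["R"],np.ravel(i["t"])]
for nm,t,s in(("dryer red",(495,322),(335,90)),("stand top",(323,322),(393,175)),("nozzle",(437,305),(336,150))):
    X=cv2.triangulatePoints(P("top"),P("scene"),np.array(t,float),np.array(s,float)); X=(X[:3]/X[3]).ravel()
    print(nm,X.round(),proj("top",X).round(),proj("scene",X).round())
E
```

```text
dryer red [ 331. -364.  232.] [494. 324.] [334.  90.]
stand top [318. -36. 242.] [320. 327.] [390. 175.]
nozzle [ 357. -291.   87.] [435. 309.] [334. 150.]
```

```bash
python3 -m inch '[{"gripper":1,"dx":0.015,"dy":-0.03,"dz":0.012,"wz":-2.8},{"gripper":1,"dx":0.031,"dy":-0.061,"dz":0.025,"wz":-5.6},{"gripper":1,"dx":0.046,"dy":-0.091,"dz":0.038,"wz":-8.4},{"gripper":1,"dx":0.062,"dy":-0.122,"dz":0.05,"wz":-11.1},{"gripper":1,"dx":0.077,"dy":-0.152,"dz":0.06,"wz":-13.9}]'
python3 -m inch '[{"gripper":1,"dx":0.015,"dy":-0.03,"wz":-2.8},{"gripper":1,"dx":0.031,"dy":-0.061,"wz":-5.6},{"gripper":1,"dx":0.046,"dy":-0.091,"wz":-8.4},{"gripper":1,"dx":0.062,"dy":-0.122,"wz":-11.1},{"gripper":1,"dx":0.077,"dy":-0.152,"wz":-13.9}]'
```

```text
validation failed for argument at $[0]...
validation failed for argument at $[0]...
```

```bash
python3 -m inch '[{"gripper":1,"dx":0.015,"dy":-0.03,"wz":-2.8},{"gripper":1,"dx":0.031,"dy":-0.061,"wz":-5.6},{"gripper":1,"dx":0.046,"dy":-0.091,"wz":-8.4},{"gripper":1,"dx":0.062,"dy":-0.122,"wz":-11.1},{"gripper":1,"dx":0.077,"dy":-0.152,"wz":-13.9}]'; python3 -c "
from cell import manip;s=manip.read_state();print(s['joints'],s['eef_rot'])"
```

```text
[ 1.09739956e+00  3.00385882e-01  1.52150516e+00 -6.82982155e-06
  1.32070971e+00 -6.66282690e-02] [-3.14058635e+00 -6.05175107e-05  2.73482582e+00]validation failed for argument at $[0]...
```

```bash
python3 -m inch '[{"gripper":1,"dx":0.015,"dy":-0.03,"dz":0.012,"wx":0,"wy":0,"wz":-2.8},{"gripper":1,"dx":0.031,"dy":-0.061,"dz":0.025,"wx":0,"wy":0,"wz":-5.6},{"gripper":1,"dx":0.046,"dy":-0.091,"dz":0.038,"wx":0,"wy":0,"wz":-8.4},{"gripper":1,"dx":0.062,"dy":-0.122,"dz":0.05,"wx":0,"wy":0,"wz":-11.1},{"gripper":1,"dx":0.077,"dy":-0.152,"dz":0.06,"wx":0,"wy":0,"wz":-13.9}]'
```

```text
clock: 0.52
eef_pos: [295.0, 351.6, 239.1]
eef_rot: [3.141, 0.0, 2.49]
wrist_force: [0.3, -0.1, 0.2]
finger_gap: 94.2
finger_force: 0.0
```

All seven keys are needed in each row.

```bash
python3 -m inch '[{"gripper":1,"dx":0.015,"dy":-0.03,"dz":0,"wx":0,"wy":0,"wz":-2.8},{"gripper":1,"dx":0.031,"dy":-0.061,"dz":0,"wx":0,"wy":0,"wz":-5.6},{"gripper":1,"dx":0.046,"dy":-0.091,"dz":0,"wx":0,"wy":0,"wz":-8.4},{"gripper":1,"dx":0.062,"dy":-0.122,"dz":0,"wx":0,"wy":0,"wz":-11.1},{"gripper":1,"dx":0.077,"dy":-0.152,"dz":0,"wx":0,"wy":0,"wz":-13.9}]'
python3 -m inch '[{"gripper":1,"dx":0.015,"dy":-0.03,"dz":0,"wx":0,"wy":0,"wz":-2.8},{"gripper":1,"dx":0.031,"dy":-0.061,"dz":0,"wx":0,"wy":0,"wz":-5.6},{"gripper":1,"dx":0.046,"dy":-0.091,"dz":0,"wx":0,"wy":0,"wz":-8.4},{"gripper":1,"dx":0.062,"dy":-0.122,"dz":0,"wx":0,"wy":0,"wz":-11.1},{"gripper":1,"dx":0.077,"dy":-0.152,"dz":0,"wx":0,"wy":0,"wz":-13.9}]'
python3 -m inch '[{"gripper":1,"dx":0.015,"dy":-0.03,"dz":0,"wx":0,"wy":0,"wz":-2.8},{"gripper":1,"dx":0.031,"dy":-0.061,"dz":0,"wx":0,"wy":0,"wz":-5.6},{"gripper":1,"dx":0.046,"dy":-0.091,"dz":0,"wx":0,"wy":0,"wz":-8.4},{"gripper":1,"dx":0.062,"dy":-0.122,"dz":0,"wx":0,"wy":0,"wz":-11.1},{"gripper":1,"dx":0.077,"dy":-0.152,"dz":0,"wx":0,"wy":0,"wz":-13.9}]';  python3 -c "
from cell import manip;import cv2;s=manip.read_state();print(s['joints'],s['eef_rot'],s['eef_pos']);cv2.imwrite('pics/w1.png',manip.camera('wrist'));print(manip.camera_info('wrist'))"
```

```text
clock: 0.93
eef_pos: [371.9, 199.4, 238.4]
eef_rot: [-3.142, 0.0, 2.247]
wrist_force: [0.8, 0.6, 0.1]
finger_gap: 93.9
finger_force: 0.0
clock: 1.35
eef_pos: [449.0, 47.3, 238.3]
eef_rot: [-3.141, -0.0, 2.005]
wrist_force: [0.5, 0.5, -0.4]
finger_gap: 94.0
finger_force: 0.0
clock: 1.77
eef_pos: [526.0, -104.7, 238.1]
eef_rot: [-3.141, -0.0, 1.762]
wrist_force: [0.6, 0.0, -0.0]
finger_gap: 94.2
finger_force: 0.0
[-2.64721306e-01  2.30173709e-01  1.47037178e+00  4.64301610e-05
  1.44158055e+00 -4.55764156e-01] [-3.14113397e+00 -2.76111615e-04  1.76183312e+00] [ 526.00845815 -104.65698101  238.12133661]
{'camera_matrix': array([[418.67481021,   0.        , 320.14349618],
       [  0.        , 418.67481021, 243.21702639],
       [  0.        ,   0.        ,   1.        ]]), 'tool_from_camera': array([[-1.81805317e-04, -9.73688088e-01, -2.27884782e-01,
         6.50484510e+01],
       [ 9.99999918e-01, -9.46341356e-05, -3.93449579e-04,
         7.62213792e-01],
       [ 3.61531489e-04, -2.27884835e-01,  9.73688026e-01,
        -2.06677890e+02],
       [ 0.00000000e+00,  0.00000000e+00,  0.00000000e+00,
         1.00000000e+00]])}
```

View pics/w1.png

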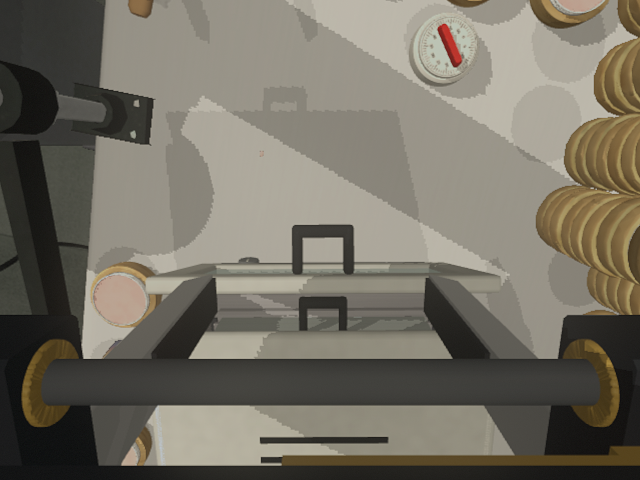

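The wrist view has the door strap's outer end at columns 294–353, row 226, and the tray strap at 301–347, row 298. Both look square to the fingers, so I'll compare with the fitted model.

```bash
cat >> h.py <<'E'
def wproj(X,s):
    i=manip.camera_info("wrist"); T=np.asarray(i["tool_from_camera"]); 
    t=Ro.from_euler('xyz',s["eef_rot"]).inv().apply(np.asarray(X)-s["eef_pos"])
    c=T[:3,:3].T@(t-T[:3,3]); q=np.asarray(i["camera_matrix"])@c; return (q[:2]/q[2]).round(1)
E
python3 - <<'E'
from h import *
p=np.load("p.npy"); s=manip.read_state()
for y in(21,-21): print(wproj(cab(p,door(120,y,34,p[3])),s),wproj(cab(p,[-112,y,106]),s),wproj(cab(p,[-110,y*120/21,190]),s),wproj(cab(p,door(127,y*118/21,0,p[3])),s))
E
```

```text
[350.6 218.2] [344.9 281.8] [503.8 324.4] [500.8 268.9]
[287.5 218.8] [295.4 282.3] [136.7 327.5] [138.7 272.2]
```

```bash
python3 - <<'E'
import cv2
cv2.imwrite("pics/w1c.png",cv2.resize(cv2.imread("pics/w1.png")[210:350,130:330],None,fx=4,fy=4,interpolation=2))
E
```

```text
(no output)
```

View pics/w1c.png

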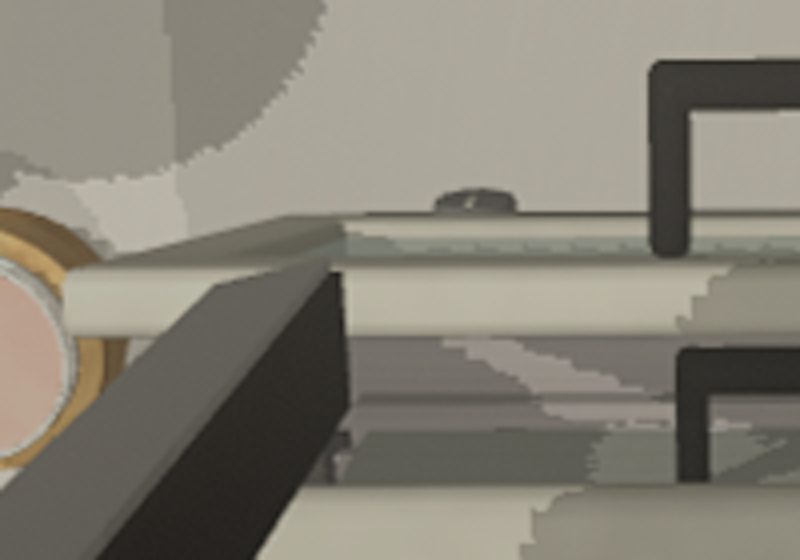

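```bash
cat >> fit.py <<'E'
s=manip.read_state(); wi=manip.camera_info("wrist"); TT=np.asarray(wi["tool_from_camera"]);K=np.asarray(wi["camera_matrix"]); Rt=Ro.from_euler('xyz',s["eef_rot"])
def wp(X,d):
    c=TT[:3,:3].T@(Rt.inv().apply(X-s["eef_pos"])-TT[:3,3]-d); q=K@c; return q[:2]/q[2]
wo=[("d",(127,-118,0),(146,277.5)),("d",(127,118,0),(501,277)),("d",(120,-21,34),(292.5,225.5)),("d",(120,21,34),(353.5,225.5)),
("t",-21,(299,297)),("t",21,(347,297)),("r",-60,(None,331))]
def wr(q):
    p=q[:4]; o=[]
    for k,c,ob in wo:
        X=cab(p,door(*c,p[3])) if k=="d" else cab(p,[-112+q[7],c,106]) if k=="t" else cab(p,[-110,c,190])
        e=wp(X,q[4:7])-[ob[0] or 0,ob[1]]
        if ob[0] is None:e[0]=0
        o.append(e)
    return np.ravel(o)
g=lambda q:np.concatenate([f(q[:4]),wr(q)*.6,q[4:7]/2,q[7:]/5])
r=least_squares(g,[*p,0,0,0,0],loss="soft_l1",x_scale=[10,10,.1,.1,3,3,3,3]); q=r.x
print(q.round(4)); print(f(q[:4]).reshape(-1,2).round(1).tolist(),wr(q).reshape(-1,2).round(1).tolist())
p=q[:4]; np.save("p2.npy",p)
print("door handle",cab(p,door(114,0,22,p[3])),"tray",cab(p,[-100,0,100]),"out",cab([0,0,p[2]],[-1,0,0]))
E
python3 fit.py
```

```text
[ 5.583418e+02 -2.657757e+02 -1.376500e+00  1.878000e-01]
[[-1.3, -0.5], [0.4, -1.5], [0.9, 1.3], [-0.7, 1.1], [-1.8, 0.8], [-1.5, -0.3], [0.4, -0.9], [1.6, -1.2], [-0.2, -1.4], [0.3, 0.2], [-0.1, -0.5], [-0.2, -0.2], [0.7, 0.2], [0.7, -1.0]]
door handle [ 526.53722078 -104.19137017  165.64845523] level [515.08196861 -45.99261093  26.        ] tray [ 539.02939079 -167.65822222  100.        ] out dir [-0.19312437  0.98117428  0.        ]
[ 5.582965e+02 -2.658857e+02 -1.380100e+00  1.856000e-01  4.826000e+00
 -1.945300e+00 -2.762300e+00  9.333300e+00]
[[-1.1, -0.7], [0.7, -1.3], [0.7, 1.6], [-0.9, 1.0], [-2.0, 0.7], [-1.4, -0.5], [0.7, -0.9], [1.6, -1.1], [0.1, -1.7], [0.3, -0.0], [0.1, -0.8], [-0.1, -0.5], [0.4, 0.1], [0.6, -0.9]] [[-1.2, 0.4], [0.9, -1.1], [-0.8, 0.0], [0.5, -0.3], [-0.5, -0.1], [0.2, -0.4], [0.0, 0.5]]
door handle [ 527.11774848 -104.41530613  165.76797441] tray [ 539.33745074 -167.6993929   100.        ] out [-0.18959073  0.98186321  0.        ]
```

```bash
python3 -m inch '[{"gripper":1,"dx":0.001,"dy":0,"dz":-0.025,"wx":0,"wy":0,"wz":0},{"gripper":1,"dx":0.001,"dy":0,"dz":-0.05,"wx":0,"wy":0,"wz":0},{"gripper":1,"dx":0.001,"dy":0,"dz":-0.075,"wx":0,"wy":0,"wz":0},{"gripper":1,"dx":0.001,"dy":0,"dz":-0.091,"wx":0,"wy":0,"wz":0},{"gripper":1,"dx":0.001,"dy":0,"dz":-0.091,"wx":0,"wy":0,"wz":0}]'
python3 -m inch '[{"gripper":0.3,"dx":0,"dy":0,"dz":0,"wx":0,"wy":0,"wz":0},{"gripper":0.3,"dx":0,"dy":0,"dz":0,"wx":0,"wy":0,"wz":0},{"gripper":0.3,"dx":0,"dy":0,"dz":0,"wx":0,"wy":0,"wz":0},{"gripper":0.3,"dx":0,"dy":0,"dz":0,"wx":0,"wy":0,"wz":0},{"gripper":0.3,"dx":0,"dy":0,"dz":0,"wx":0,"wy":0,"wz":0}]' 30
```

```text
clock: 2.23
eef_pos: [524.9, -102.4, 143.9]
eef_rot: [-3.136, -0.003, 1.764]
wrist_force: [-0.4, -0.7, -0.5]
finger_gap: 94.1
finger_force: 0.0
clock: 2.65
eef_pos: [526.9, -103.0, 148.2]
eef_rot: [3.141, 0.001, 1.764]
wrist_force: [-0.7, -0.8, -0.9]
finger_gap: 64.1
finger_force: 0.0
```

```bash
python3 -m inch '[{"gripper":0.3,"dx":0,"dy":0,"dz":0,"wx":0,"wy":0,"wz":0},{"gripper":0.3,"dx":0,"dy":0,"dz":0,"wx":0,"wy":0,"wz":0},{"gripper":0.3,"dx":0,"dy":0,"dz":0,"wx":0,"wy":0,"wz":0},{"gripper":0.3,"dx":0,"dy":0,"dz":0,"wx":0,"wy":0,"wz":0},{"gripper":0.3,"dx":0,"dy":0,"dz":0,"wx":0,"wy":0,"wz":0}]' 30
cat > arc.py <<'E'
from h import *
p=np.load("p2.npy"); s=manip.read_state(); print(s["joints"].round(2),s["finger_gap"])
P0=np.array([527,-104.4,147.]); H=cab(p,[-110,0,60]); ax=-cab([0,0,p[2]],[0,1,0])
pr=P0
for k in range(1,13):
    P=H+Ro.from_rotvec(ax*np.radians(4.5*k)).apply(P0-H); b=H+Ro.from_rotvec(ax*np.radians(4.5*(5*((k-1)//5)))).apply(P0-H)
    kk=k-5*((k-1)//5); print(k,((P-b)/1000).round(3),(ax*4.5*kk).round(2))
E
python3 arc.py
```

```text
clock: 3.07
eef_pos: [526.6, -102.9, 147.4]
eef_rot: [3.142, 0.0, 1.764]
wrist_force: [0.2, -0.1, 1.3]
finger_gap: 31.0
finger_force: 0.0
[-0.26  0.3   1.6  -0.    1.25 -0.45] 31.04354411184339
1 [-0.001  0.007 -0.005] [-4.42 -0.85 -0.  ]
2 [-0.002  0.013 -0.01 ] [-8.84 -1.71 -0.  ]
3 [-0.004  0.018 -0.015] [-13.26  -2.56  -0.  ]
4 [-0.005  0.024 -0.021] [-17.67  -3.41  -0.  ]
5 [-0.006  0.029 -0.027] [-22.09  -4.27  -0.  ]
6 [-0.001  0.004 -0.007] [-4.42 -0.85 -0.  ]
7 [-0.002  0.008 -0.014] [-8.84 -1.71 -0.  ]
8 [-0.002  0.011 -0.021] [-13.26  -2.56  -0.  ]
9 [-0.003  0.014 -0.029] [-17.67  -3.41  -0.  ]
10 [-0.003  0.016 -0.037] [-22.09  -4.27  -0.  ]
11 [-0.     0.001 -0.008] [-4.42 -0.85 -0.  ]
12 [-0.     0.002 -0.016] [-8.84 -1.71 -0.  ]
```

The gap closed to 31 mm, under the strap's 42 mm, so the grip missed. I'll look.

```bash
python3 - <<'E'
from h import *; import cv2
s=manip.read_state();print(s["finger_gap"],s["eef_pos"]);w=manip.camera("wrist");t=manip.camera("top");sc=manip.camera("scene")
cv2.imwrite("pics/w2.png",w)
a=cv2.resize(w[150:400,160:480],None,fx=2,fy=2,interpolation=2)
b=cv2.resize(sc[120:240,215:345],(400,370),interpolation=2)
c=cv2.resize(t[170:280,330:450],(400,370),interpolation=2)
m=np.zeros((600,800,3),np.uint8); m[:370,:400]=b; m[:370,400:]=c; 
a=cv2.resize(w[170:400,120:520],(400,230)); m[370:,:400]=a; cv2.imwrite("pics/m1.png",m)
E
```

```text
31.04354411184339 [ 526.63134218 -102.91017586  147.44642344]
```

View pics/m1.png

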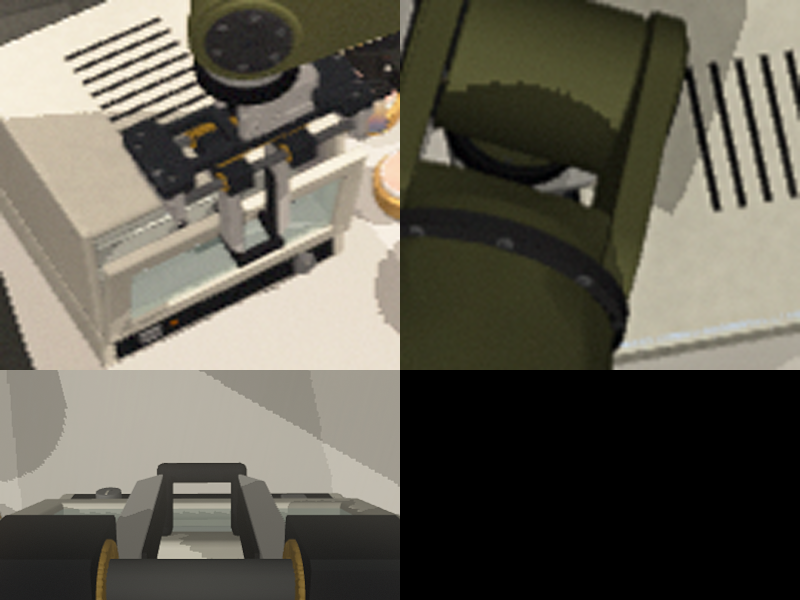

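The fingers do straddle the strap in the picture. I'll close further and check.

```bash
python3 -m inch '[{"gripper":0.2,"dx":0,"dy":0,"dz":0,"wx":0,"wy":0,"wz":0},{"gripper":0.2,"dx":0,"dy":0,"dz":0,"wx":0,"wy":0,"wz":0},{"gripper":0.2,"dx":0,"dy":0,"dz":0,"wx":0,"wy":0,"wz":0},{"gripper":0.2,"dx":0,"dy":0,"dz":0,"wx":0,"wy":0,"wz":0},{"gripper":0.2,"dx":0,"dy":0,"dz":0,"wx":0,"wy":0,"wz":0}]' 30
python3 - <<'E'
from h import *; import cv2
w=manip.camera("wrist"); cv2.imwrite("pics/w3.png",cv2.resize(w[170:330,200:440],None,fx=3.3,fy=3.3,interpolation=2))
E
```

```text
clock: 3.63
eef_pos: [526.6, -102.9, 147.5]
eef_rot: [3.142, -0.0, 1.764]
wrist_force: [0.0, 0.6, 0.1]
finger_gap: 18.8
finger_force: 0.0
```

View pics/w3.png

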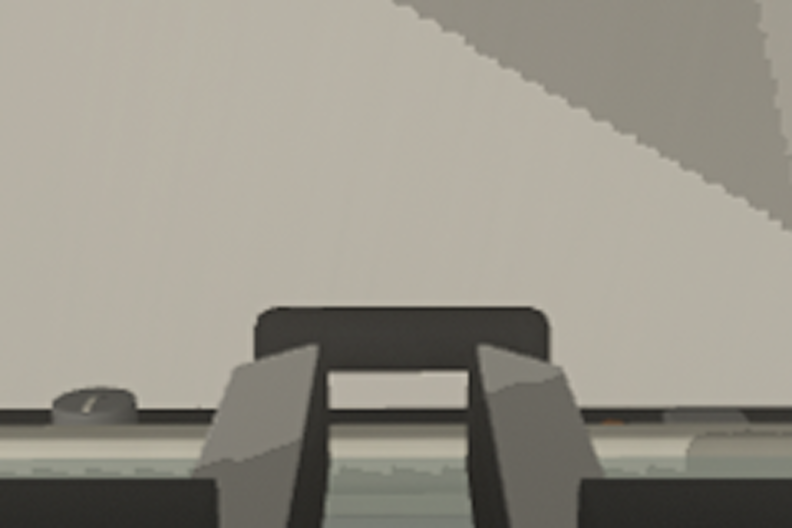

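```bash
python3 - <<'E'
import cv2,numpy as np
w2=cv2.cvtColor(cv2.imread("pics/w2.png"),6); w3=cv2.resize(cv2.cvtColor(cv2.imread("pics/w3.png"),6),(240,160),interpolation=cv2.INTER_AREA)
np.set_printoptions(linewidth=250)
print("w2 cols 260..384 step4");
for r in range(256,330,3): print(r,w2[r,262:382:4])
print("w3 (orig coords)")
for r in range(256,330,3): print(r,w3[r-170,62:182:4])
E
```

```text
w2 cols 260..384 step4
256 [177 177 177 177 177 177 177 177 177 177 177 177 177 177 177 177 177 177 177 176 177 177 177 176 177 177 177 176 177 177]
259 [177 177 177 177 176 177 177 178 177 177 177 177 177 177 177 177 177 177 177 177 177 177 177 176 177 177 176 176 177 177]
262 [177 176 177 176 177 169 167 168 168 167 168 167 167 167 167 167 167 167 167 167 167 168 167 166 158 177 176 177 177 177]
265 [177 176 177 176 117  59  59  59  58  59  58  57  58  57  57  58  57  58  57  58  58  57  58  57  60  56 176 176 176 177]
268 [176 176 176 176  53  61  60  61  60  59  58  59  60  59  60  59  60  60  59  59  59  59  60  59  58  58 122 176 177 177]
271 [176 177 176 176  56  61  61  60  61  61  60  61  59  60  59  59  60  59  58  59  60  59  59  59  60  57 103 177 177 177]
274 [176 176 176 178  72  87  59  60  60  59  59  59  59  59  59  58  57  59  58  58  58  58  58  57  74  75 101 177 176 176]
277 [177 174 147 126 128  92  58  58  55  57  57  58  57  57  57  58  57  57  57  57  56  55  55  56  97 128 128 144 171 176]
280 [126 128 128 129 128  64  57  55  52  54  54  54  53  53  52  53 
[... 4539 characters left out ...]
8 127 136 126 127 133 127 127  42  43  45 101 101 101 101 102 101 103]
316 [ 45 103 101 102 102 101 101  42  44  48 125 125 125 124 124 124 124 124 125 125  52  41  42 101 100 100 100 101 101  44]
319 [ 45  83 101 102 101 100 102  42  43  62 120 121 121 121 121 121 120 124 124 124  69  41  42 102 100 101 101 100  91  44]
322 [ 45  82 100 100 101 100 101  41  42  88 128 128 129 129 128 129 129 128 129 128 109  40  42  95 100 100 101  99  90  42]
325 [ 42  80 100 100 100 101  98  41  41  91 124 124 125 125 124 125 125 125 125 125 110  40  41  88 100 100 100 101  87  39]
328 [ 42  74 100 100  99 100  81  42  41 109 121 121 122 121 122 121 121 121 122 121 112  39  41  71 100 100  99  99  86  40]
```

The picture doesn't settle how deep the fingers sit against the strap. Reopening, going 16 mm lower and closing again is safe in either case.

```bash
python3 -m inch '[{"gripper":0.8,"dx":0,"dy":0,"dz":0,"wx":0,"wy":0,"wz":0},{"gripper":0.8,"dx":0,"dy":0,"dz":0,"wx":0,"wy":0,"wz":0},{"gripper":0.8,"dx":0,"dy":0,"dz":0,"wx":0,"wy":0,"wz":0},{"gripper":0.8,"dx":0,"dy":0,"dz":0,"wx":0,"wy":0,"wz":0},{"gripper":0.8,"dx":0,"dy":0,"dz":0,"wx":0,"wy":0,"wz":0}]' 30
python3 -m inch '[{"gripper":0.8,"dx":0,"dy":0,"dz":0,"wx":0,"wy":0,"wz":0},{"gripper":0.8,"dx":0,"dy":0,"dz":0,"wx":0,"wy":0,"wz":0},{"gripper":0.8,"dx":0,"dy":0,"dz":0,"wx":0,"wy":0,"wz":0},{"gripper":0.8,"dx":0,"dy":0,"dz":-0.008,"wx":0,"wy":0,"wz":0},{"gripper":0.8,"dx":0,"dy":0,"dz":-0.016,"wx":0,"wy":0,"wz":0}]' 30
python3 -m inch '[{"gripper":0.3,"dx":0,"dy":0,"dz":0,"wx":0,"wy":0,"wz":0},{"gripper":0.3,"dx":0,"dy":0,"dz":0,"wx":0,"wy":0,"wz":0},{"gripper":0.3,"dx":0,"dy":0,"dz":0,"wx":0,"wy":0,"wz":0},{"gripper":0.3,"dx":0,"dy":0,"dz":0,"wx":0,"wy":0,"wz":0},{"gripper":0.3,"dx":0,"dy":0,"dz":0,"wx":0,"wy":0,"wz":0}]' 30
python3 -m inch '[{"gripper":0.3,"dx":0,"dy":0,"dz":0,"wx":0,"wy":0,"wz":0},{"gripper":0.3,"dx":0,"dy":0,"dz":0,"wx":0,"wy":0,"wz":0},{"gripper":0.3,"dx":0,"dy":0,"dz":0,"wx":0,"wy":0,"wz":0},{"gripper":0.3,"dx":0,"dy":0,"dz":0,"wx":0,"wy":0,"wz":0},{"gripper":0.3,"dx":0,"dy":0,"dz":0,"wx":0,"wy":0,"wz":0}]' 30
```

```text
clock: 4.1
eef_pos: [526.6, -102.9, 147.4]
eef_rot: [3.142, -0.0, 1.764]
wrist_force: [-0.4, -0.5, -0.6]
finger_gap: 48.6
finger_force: 0.0
clock: 4.52
eef_pos: [526.7, -102.9, 131.0]
eef_rot: [3.141, 0.0, 1.764]
wrist_force: [-0.3, -0.1, 0.2]
finger_gap: 74.9
finger_force: 0.0
clock: 4.93
eef_pos: [526.8, -102.9, 131.7]
eef_rot: [3.141, 0.0, 1.764]
wrist_force: [0.9, -0.5, 0.1]
finger_gap: 45.2
finger_force: 0.0
clock: 5.35
eef_pos: [527.3, -102.8, 131.7]
eef_rot: [3.14, 0.0, 1.765]
wrist_force: [5.7, 0.9, -1.3]
finger_gap: 41.5
finger_force: 30.0
```

Gripped now: gap 41.5 mm at 30 N. Next I compute the opening arc.

```bash
sed -i 's/P0=np.array.*; H=/P0=np.array([527,-102.9,131.7]); H=/' arc.py; python3 arc.py
```

```text
[-0.26  0.31  1.62  0.    1.21 -0.45] 41.4800395615389
1 [-0.001  0.005 -0.005] [-4.42 -0.85 -0.  ]
2 [-0.002  0.01  -0.01 ] [-8.84 -1.71 -0.  ]
3 [-0.003  0.015 -0.015] [-13.26  -2.56  -0.  ]
4 [-0.004  0.019 -0.021] [-17.67  -3.41  -0.  ]
5 [-0.004  0.023 -0.027] [-22.09  -4.27  -0.  ]
6 [-0.001  0.003 -0.006] [-4.42 -0.85 -0.  ]
7 [-0.001  0.006 -0.013] [-8.84 -1.71 -0.  ]
8 [-0.002  0.008 -0.02 ] [-13.26  -2.56  -0.  ]
9 [-0.002  0.01  -0.027] [-17.67  -3.41  -0.  ]
10 [-0.002  0.011 -0.034] [-22.09  -4.27  -0.  ]
11 [-0.     0.001 -0.007] [-4.42 -0.85 -0.  ]
12 [-0.     0.001 -0.014] [-8.84 -1.71 -0.  ]
```

```bash
python3 -m inch '[{"gripper":0.3,"dx":-0.0006,"dy":0.003,"dz":-0.003,"wx":-2.65,"wy":-0.51,"wz":0},{"gripper":0.3,"dx":-0.001,"dy":0.006,"dz":-0.006,"wx":-5.3,"wy":-1.02,"wz":0},{"gripper":0.3,"dx":-0.002,"dy":0.009,"dz":-0.009,"wx":-7.95,"wy":-1.54,"wz":0},{"gripper":0.3,"dx":-0.0025,"dy":0.012,"dz":-0.012,"wx":-10.6,"wy":-2.05,"wz":0},{"gripper":0.3,"dx":-0.003,"dy":0.015,"dz":-0.015,"wx":-13.26,"wy":-2.56,"wz":0}]'
```

```text
clock: 5.77
eef_pos: [524.4, -88.2, 116.8]
eef_rot: [3.14, 0.239, 1.764]
wrist_force: [7.7, -9.3, -10.2]
finger_gap: 41.9
finger_force: 30.0
```

```bash
python3 -m inch '[{"gripper":0.3,"dx":-0.001,"dy":0.004,"dz":-0.006,"wx":-4.42,"wy":-0.85,"wz":0},{"gripper":0.3,"dx":-0.001,"dy":0.008,"dz":-0.012,"wx":-8.84,"wy":-1.71,"wz":0},{"gripper":0.3,"dx":-0.002,"dy":0.011,"dz":-0.018,"wx":-13.26,"wy":-2.56,"wz":0},{"gripper":0.3,"dx":-0.002,"dy":0.014,"dz":-0.025,"wx":-17.67,"wy":-3.41,"wz":0},{"gripper":0.3,"dx":-0.003,"dy":0.016,"dz":-0.032,"wx":-22.1,"wy":-4.27,"wz":0}]'; python3 -c "
from cell import manip;print(manip.read_state()['joints'])"
```

```text
clock: 6.18
eef_pos: [521.1, -72.2, 84.8]
eef_rot: [3.141, 0.633, 1.764]
wrist_force: [5.9, -17.1, -7.0]
finger_gap: 41.5
finger_force: 30.0
[ 0.13010094  0.37220187  1.81385569 -0.74823585  1.05165009  0.35258684]
```

```bash
python3 -m inch '[{"gripper":0.9,"dx":0,"dy":0,"dz":0,"wx":0,"wy":0,"wz":0},{"gripper":0.9,"dx":0,"dy":0,"dz":0,"wx":0,"wy":0,"wz":0},{"gripper":0.9,"dx":0,"dy":0,"dz":0,"wx":0,"wy":0,"wz":0},{"gripper":0.9,"dx":0,"dy":0,"dz":0,"wx":0,"wy":0,"wz":0},{"gripper":0.9,"dx":0,"dy":0,"dz":0,"wx":0,"wy":0,"wz":0}]'
python3 -m inch '[{"gripper":0.7,"dx":-0.002,"dy":0.013,"dz":0.018,"wx":0,"wy":0,"wz":0},{"gripper":0.7,"dx":-0.005,"dy":0.026,"dz":0.036,"wx":0,"wy":0,"wz":0},{"gripper":0.7,"dx":-0.007,"dy":0.039,"dz":0.054,"wx":0,"wy":0,"wz":0},{"gripper":0.7,"dx":-0.01,"dy":0.052,"dz":0.072,"wx":0,"wy":0,"wz":0},{"gripper":0.7,"dx":-0.012,"dy":0.064,"dz":0.09,"wx":0,"wy":0,"wz":0}]'
python3 -c "
from h import *;import cv2
t=manip.camera('top');sc=manip.camera('scene')
m=np.zeros((480,800,3),np.uint8);m[:,:400]=cv2.resize(sc[100:244,215:335],(400,480),interpolation=2);m[:,400:]=cv2.resize(t[150:294,320:440],(400,480),interpolation=2);cv2.imwrite('pics/m2.png',m)"
```

```text
clock: 6.6
eef_pos: [520.9, -72.3, 85.1]
eef_rot: [-3.141, 0.628, 1.763]
wrist_force: [1.0, -0.2, -1.3]
finger_gap: 71.9
finger_force: 0.0
clock: 7.02
eef_pos: [508.4, -7.6, 175.8]
eef_rot: [-3.14, 0.628, 1.764]
wrist_force: [-0.1, -0.0, -0.3]
finger_gap: 65.6
finger_force: 0.0
```

```bash
python3 -m inch '[{"gripper":0.5,"dx":0,"dy":0,"dz":0.035,"wx":4,"wy":0.8,"wz":0},{"gripper":0.5,"dx":0.004,"dy":-0.02,"dz":0.04,"wx":8,"wy":1.6,"wz":0},{"gripper":0.5,"dx":0.01,"dy":-0.05,"dz":0.04,"wx":12,"wy":2.3,"wz":0},{"gripper":0.5,"dx":0.015,"dy":-0.076,"dz":0.04,"wx":16,"wy":3.1,"wz":0},{"gripper":0.5,"dx":0.015,"dy":-0.076,"dz":0.03,"wx":19.6,"wy":3.8,"wz":0}]'
python3 - <<'E'
from h import *
p=np.load("p2.npy");s=manip.read_state()
c=Ro.from_euler('z',-p[2]).apply(s["eef_pos"]-[p[0],p[1],0]);print("d,y,z",-110-c[0],c[1],c[2])
import cv2
w=manip.camera("wrist");cv2.imwrite("pics/w4.png",w)
for th in(.8,.9,1.0): print(th,wproj(cab(p,door(127,-118,-12,th)),s),wproj(cab(p,door(127,118,-12,th)),s))
E
```

```text
clock: 7.53
eef_pos: [524.5, -88.2, 205.9]
eef_rot: [3.138, 0.278, 1.76]
wrist_force: [-0.3, 1.3, -0.1]
finger_gap: 47.0
finger_force: 0.0
d,y,z 70.87042942137626 0.5261400762355638 205.85381760599003
0.8 [124.8 195.5] [510.6 194.8]
0.9 [127.9 177. ] [507.4 176.4]
1.0 [131.8 160.3] [503.6 159.7]
```

View pics/w4.png

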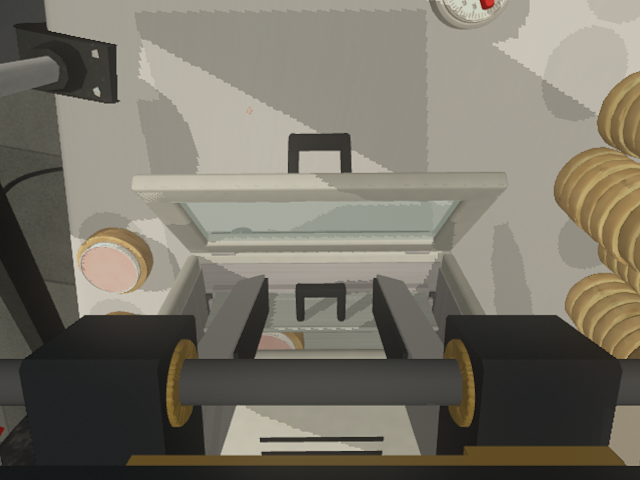

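The door's inner top edge is at row 189, columns 135–505, which puts the door at about 0.83 rad. The tray strap shows at columns 297–345, rows 283–320. Next I push the door down from the inside.

```bash
python3 -m inch '[{"gripper":0.4,"dx":-0.001,"dy":0.003,"dz":-0.035,"wx":0,"wy":0,"wz":0},{"gripper":0.4,"dx":-0.001,"dy":0.006,"dz":-0.066,"wx":0,"wy":0,"wz":0},{"gripper":0.4,"dx":-0.002,"dy":0.011,"dz":-0.078,"wx":0,"wy":0,"wz":0},{"gripper":0.4,"dx":-0.003,"dy":0.018,"dz":-0.09,"wx":0,"wy":0,"wz":0},{"gripper":0.4,"dx":-0.005,"dy":0.026,"dz":-0.105,"wx":0,"wy":0,"wz":0}]'
```

```text
clock: 8.0
eef_pos: [518.8, -57.3, 99.8]
eef_rot: [-3.141, 0.28, 1.764]
wrist_force: [-3.6, 5.7, 7.3]
finger_gap: 37.8
finger_force: 3.8
```

Contact is made and the door is moving. I continue to level.

```bash
python3 -m inch '[{"gripper":0.4,"dx":0,"dy":0.002,"dz":-0.01,"wx":0,"wy":0,"wz":0},{"gripper":0.4,"dx":-0.001,"dy":0.004,"dz":-0.02,"wx":0,"wy":0,"wz":0},{"gripper":0.4,"dx":-0.001,"dy":0.005,"dz":-0.029,"wx":0,"wy":0,"wz":0},{"gripper":0.4,"dx":-0.001,"dy":0.006,"dz":-0.036,"wx":0,"wy":0,"wz":0},{"gripper":0.4,"dx":-0.001,"dy":0.006,"dz":-0.04,"wx":0,"wy":0,"wz":0}]'
python3 -m inch '[{"gripper":0.4,"dx":0,"dy":0,"dz":-0.001,"wx":0,"wy":0,"wz":0},{"gripper":0.4,"dx":0,"dy":0,"dz":-0.002,"wx":0,"wy":0,"wz":0},{"gripper":0.4,"dx":0,"dy":0,"dz":-0.003,"wx":0,"wy":0,"wz":0},{"gripper":0.4,"dx":0,"dy":0,"dz":-0.003,"wx":0,"wy":0,"wz":0},{"gripper":0.4,"dx":0,"dy":0,"dz":-0.003,"wx":0,"wy":0,"wz":0}]'
```

```text
clock: 8.42
eef_pos: [517.7, -51.6, 58.9]
eef_rot: [-3.14, 0.28, 1.765]
wrist_force: [-0.1, 1.7, 1.3]
finger_gap: 37.7
finger_force: 0.7
clock: 8.83
eef_pos: [517.7, -52.1, 56.7]
eef_rot: [-3.141, 0.28, 1.764]
wrist_force: [-0.2, 0.1, 0.1]
finger_gap: 37.5
finger_force: 0.1
```

```bash
python3 -m inch '[{"gripper":0.4,"dx":0,"dy":0,"dz":-0.002,"wx":0,"wy":0,"wz":0},{"gripper":0.4,"dx":0,"dy":0,"dz":-0.004,"wx":0,"wy":0,"wz":0},{"gripper":0.4,"dx":0,"dy":0,"dz":-0.006,"wx":0,"wy":0,"wz":0},{"gripper":0.4,"dx":0,"dy":0,"dz":-0.007,"wx":0,"wy":0,"wz":0},{"gripper":0.4,"dx":0,"dy":0,"dz":-0.007,"wx":0,"wy":0,"wz":0}]'
```

```text
clock: 9.25
eef_pos: [517.5, -51.9, 49.1]
eef_rot: [-3.14, 0.28, 1.765]
wrist_force: [0.9, 0.4, 0.2]
finger_gap: 37.5
finger_force: 0.1
```

```bash
python3 -m inch '[{"gripper":0.4,"dx":0,"dy":0,"dz":-0.002,"wx":0,"wy":0,"wz":0},{"gripper":0.4,"dx":0,"dy":0,"dz":-0.004,"wx":0,"wy":0,"wz":0},{"gripper":0.4,"dx":0,"dy":0,"dz":-0.006,"wx":0,"wy":0,"wz":0},{"gripper":0.4,"dx":0,"dy":0,"dz":-0.007,"wx":0,"wy":0,"wz":0},{"gripper":0.4,"dx":0,"dy":0,"dz":-0.007,"wx":0,"wy":0,"wz":0}]'
python3 - <<'E'
from h import *; import cv2
w=manip.camera("wrist");t=manip.camera("top");sc=manip.camera("scene")
m=np.zeros((600,800,3),np.uint8); m[:300,:400]=cv2.resize(w,(400,300)); m[:300,400:]=cv2.resize(t[150:270,300:460],(400,300),interpolation=2)
m[300:]=cv2.resize(sc[130:265,190:390],(800,540),interpolation=2)[120:420]
cv2.imwrite("pics/w5.png",w);cv2.imwrite("pics/m3.png",m)
E
```

```text
clock: 9.67
eef_pos: [517.5, -51.9, 42.1]
eef_rot: [-3.14, 0.28, 1.765]
wrist_force: [-0.4, 0.7, 0.1]
finger_gap: 37.9
finger_force: 0.1
```

View pics/m3.png

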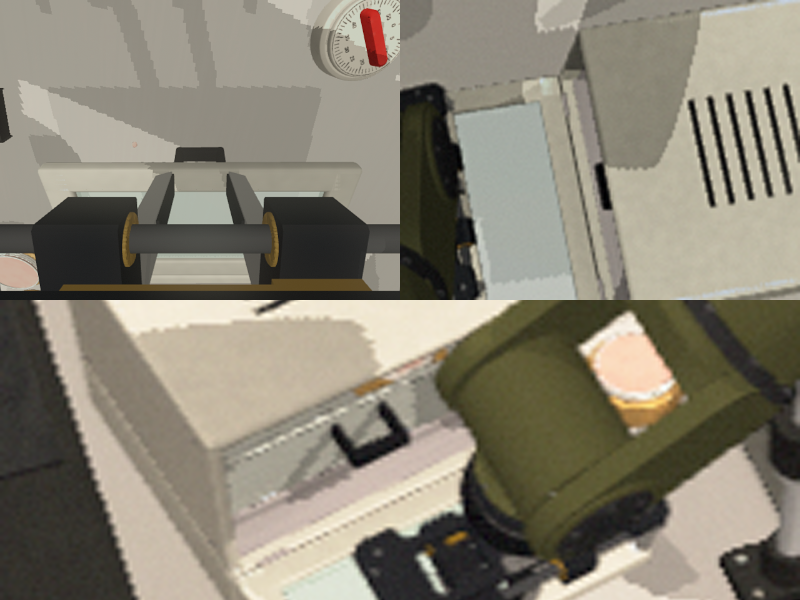

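The door is nearly level, but the tips feel nothing at z = 42 mm. I'll get the door angle numerically from this picture.

```bash
python3 - <<'E'
from h import *; import cv2
p=np.load("p2.npy");s=manip.read_state()
w=cv2.imread("pics/w5.png");g=cv2.cvtColor(w,6)
for c in(110,200,480,540): print(c,[f"{r}:{g[r,c]}" for r in range(250,330,3)])
for r in (266,275,285): print(r,[f"{c}:{g[r,c]}" for c in list(range(50,80,3))+list(range(560,590,3))])
for th in(1.2,1.3,1.4,1.5,1.57): print(th,[wproj(cab(p,door(127,y,o,th)),s).tolist() for y in(-118,118) for o in(-12,0)],wproj(cab(p,door(120,21,34,th)),s),wproj(cab(p,door(120,-21,34,th)),s))
E
```

```text
110 ['250:143', '253:142', '256:143', '259:137', '262:150', '265:155', '268:161', '271:186', '274:192', '277:190', '280:191', '283:191', '286:190', '289:190', '292:188', '295:187', '298:186', '301:186', '304:185', '307:185', '310:187', '313:190', '316:51', '319:53', '322:52', '325:50', '328:49']
200 ['250:179', '253:180', '256:180', '259:170', '262:148', '265:155', '268:163', '271:187', '274:192', '277:189', '280:188', '283:187', '286:187', '289:187', '292:187', '295:187', '298:187', '301:186', '304:185', '307:173', '310:192', '313:195', '316:53', '319:56', '322:53', '325:53', '328:51']
480 ['250:140', '253:140', '256:140', '259:115', '262:120', '265:125', '268:132', '271:148', '274:151', '277:153', '280:151', '283:152', '286:151', '289:151', '292:152', '295:153', '298:152', '301:150', '304:150', '307:188', '310:185', '313:187', '316:43', '319:45', '322:46', '325:45', '328:44']
540 ['250:157', '253:157', '256:157', '259:124', '262:122', '265:126', '268:134', '271:150', '274:153', '277:154', '280:155', '283:160', '286:152', '289:159', '292:151', '295:159', '298:155', '301:158', '304:1
[... 510 characters left out ...]
587:157']
285 ['50:158', '53:158', '56:157', '59:158', '62:157', '65:187', '68:190', '71:190', '74:190', '77:190', '560:155', '563:154', '566:154', '569:153', '572:152', '575:150', '578:157', '581:157', '584:157', '587:158']
1.2 [[-1.9, 344.8], [13.3, 316.2], [634.9, 346.7], [620.2, 318.0]] [363.7 258.7] [271.1 258.5]
1.3 [[15.0, 315.5], [30.2, 291.4], [618.6, 317.3], [603.9, 293.1]] [361.3 245.9] [273.9 245.6]
1.4 [[31.7, 291.1], [46.5, 271.3], [602.3, 292.8], [588.0, 272.9]] [359.  236.7] [276.5 236.5]
1.5 [[47.9, 271.3], [62.1, 255.6], [586.6, 272.9], [572.8, 257.1]] [356.9 230.9] [278.9 230.6]
1.57 [[58.8, 260.1], [72.4, 247.0], [576.0, 261.6], [562.8, 248.5]] [355.5 228.5] [280.5 228.2]
```

```bash
python3 -m inch '[{"gripper":0.4,"dx":0,"dy":0,"dz":-0.002,"wx":0,"wy":0,"wz":0},{"gripper":0.4,"dx":0,"dy":0,"dz":-0.004,"wx":0,"wy":0,"wz":0},{"gripper":0.4,"dx":0,"dy":0,"dz":-0.006,"wx":0,"wy":0,"wz":0},{"gripper":0.4,"dx":0,"dy":0,"dz":-0.008,"wx":0,"wy":0,"wz":0},{"gripper":0.4,"dx":0,"dy":0,"dz":-0.008,"wx":0,"wy":0,"wz":0}]'
python3 - <<'E'
from h import *; import cv2
g=cv2.cvtColor(manip.camera("wrist"),6)
for c in(110,480): print(c,[f"{r}:{g[r,c]}" for r in range(240,330,3)])
E
```

```text
clock: 10.23
eef_pos: [518.0, -51.9, 35.5]
eef_rot: [-3.141, 0.281, 1.764]
wrist_force: [-8.0, 2.2, 18.2]
finger_gap: 37.4
finger_force: 9.0
110 ['240:180', '243:157', '246:141', '249:143', '252:143', '255:142', '258:143', '261:138', '264:146', '267:153', '270:164', '273:188', '276:192', '279:192', '282:192', '285:193', '288:192', '291:191', '294:190', '297:189', '300:188', '303:188', '306:188', '309:163', '312:174', '315:69', '318:55', '321:52', '324:51', '327:50']
480 ['240:140', '243:140', '246:140', '249:140', '252:140', '255:140', '258:140', '261:110', '264:119', '267:123', '270:135', '273:149', '276:151', '279:153', '282:153', '285:152', '288:152', '291:152', '294:152', '297:153', '300:152', '303:152', '306:150', '309:171', '312:178', '315:64', '318:46', '321:46', '324:45', '327:44']
```

```bash
python3 -m inch '[{"gripper":0.4,"dx":0,"dy":0,"dz":-0.001,"wx":0,"wy":0,"wz":0},{"gripper":0.4,"dx":0,"dy":0,"dz":-0.001,"wx":0,"wy":0,"wz":0},{"gripper":0.4,"dx":0,"dy":0,"dz":0,"wx":0,"wy":0,"wz":0},{"gripper":0.4,"dx":0,"dy":0,"dz":0.02,"wx":0,"wy":0,"wz":0},{"gripper":0.4,"dx":0,"dy":0,"dz":0.05,"wx":0,"wy":0,"wz":0}]'
python3 - <<'E'
from h import *
p=np.load("p2.npy");s=manip.read_state()
c=Ro.from_euler('z',-p[2]).apply(s["eef_pos"]-[p[0],p[1],0]);print("cab",c,s["joints"])
print(cab(p,[-100,0,100]))
E
```

```text
clock: 10.7
eef_pos: [516.1, -51.8, 82.8]
eef_rot: [-3.136, 0.279, 1.766]
wrist_force: [0.1, -0.5, -0.2]
finger_gap: 37.8
finger_force: 0.0
cab [-218.16899044   -0.86482788   82.8348359 ] [-0.01532048  0.31573872  1.76862771 -0.3216778   1.02698099 -0.0463523 ]
[ 539.33745074 -167.6993929   100.        ]
```

```bash
python3 - <<'E'
from h import *
p=np.load("p2.npy")
s={"eef_pos":np.array([524.5,-88.2,205.9]),"eef_rot":np.array([3.138,.278,1.76])}
for x in(-112,-108,-104,-100):
  print(x,"w4",[wproj(cab(p,[x,y,106]),s).tolist() for y in(-21,21)],"roof",wproj(cab(p,[-110,0,190]),s),"hinge",wproj(cab(p,[-110,110,60]),s),
   "top",[proj("top",cab(p,[x,y,106])).round(1).tolist() for y in(21,-21)],"scene",[proj("scene",cab(p,[x,y,94])).round(1).tolist() for y in(21,-21)])
E
```

```text
-112 w4 [[292.2, 277.8], [344.5, 277.7]] roof [318.3 354.8] hinge [440.2 250.9] top [[372.9, 215.3], [376.5, 233.8]] scene [[280.4, 205.7], [294.7, 199.0]]
-108 w4 [[292.4, 282.0], [344.3, 281.8]] roof [318.3 354.8] hinge [440.2 250.9] top [[374.7, 215.0], [378.2, 233.5]] scene [[279.6, 204.6], [293.9, 197.9]]
-104 w4 [[292.6, 286.0], [344.2, 285.9]] roof [318.3 354.8] hinge [440.2 250.9] top [[376.5, 214.7], [380.0, 233.2]] scene [[278.9, 203.6], [293.2, 196.9]]
-100 w4 [[292.7, 290.1], [344.1, 289.9]] roof [318.3 354.8] hinge [440.2 250.9] top [[378.3, 214.5], [381.8, 232.9]] scene [[278.1, 202.5], [292.4, 195.9]]
```

The strap's outer end measures about x = -101 in the cabinet frame. The true fingertips seem to be about 25 mm short of the TCP, so I'll plan with that: pre-grasp leaning 45°.

```bash
python3 -m inch '[{"gripper":0.9,"dx":0.002,"dy":-0.008,"dz":0.03,"wx":-5.7,"wy":-1.1,"wz":0},{"gripper":0.9,"dx":0.005,"dy":-0.02,"dz":0.055,"wx":-11.4,"wy":-2.2,"wz":0},{"gripper":0.9,"dx":0.01,"dy":-0.04,"dz":0.064,"wx":-17.1,"wy":-3.3,"wz":0},{"gripper":0.9,"dx":0.013,"dy":-0.06,"dz":0.064,"wx":-22.8,"wy":-4.4,"wz":0},{"gripper":0.9,"dx":0.016,"dy":-0.073,"dz":0.064,"wx":-28.5,"wy":-5.5,"wz":0}]'
cat > st.py <<'E'
from h import *
p=np.load("p2.npy");s=manip.read_state()
c=Ro.from_euler('z',-p[2]).apply(s["eef_pos"]-[p[0],p[1],0]);print("cab",c.round(1),"j",s["joints"].round(2),"rot",s["eef_rot"].round(3),"gap",round(s["finger_gap"],1))
print("F cab",Ro.from_euler('z',-p[2]).apply(s["wrist_force"]).round(1))
Z=Ro.from_euler('xyz',s["eef_rot"]).as_matrix(); print("tool z,y in cab",Ro.from_euler('z',-p[2]).apply(Z[:,2]).round(3),Ro.from_euler('z',-p[2]).apply(Z[:,1]).round(3))
E
python3 st.py
```

```text
clock: 11.12
eef_pos: [534.5, -125.7, 149.8]
eef_rot: [3.14, 0.792, 1.764]
wrist_force: [0.6, -0.1, 0.8]
finger_gap: 67.6
finger_force: 0.0
cab [-142.1    3.2  149.8] j [ 0.09  0.33  1.78 -0.9   1.13  0.34] rot [3.14  0.792 1.764] gap 67.6
F cab [0.2 0.5 0.8]
tool z,y in cab [ 0.712  0.003 -0.703] [-0.003  1.     0.001]
```

```bash
python3 -m inch '[{"gripper":0.9,"dx":0.001,"dy":-0.007,"dz":-0.007,"wx":0,"wy":0,"wz":0},{"gripper":0.9,"dx":0.003,"dy":-0.02,"dz":-0.021,"wx":0,"wy":0,"wz":0},{"gripper":0.9,"dx":0.006,"dy":-0.037,"dz":-0.039,"wx":0,"wy":0,"wz":0},{"gripper":0.9,"dx":0.009,"dy":-0.055,"dz":-0.058,"wx":0,"wy":0,"wz":0},{"gripper":0.9,"dx":0.011,"dy":-0.068,"dz":-0.073,"wx":0,"wy":0,"wz":0}]'; python3 st.py
```

```text
clock: 11.53
eef_pos: [544.3, -194.0, 73.6]
eef_rot: [-3.138, 0.783, 1.765]
wrist_force: [-0.1, 0.4, -0.1]
finger_gap: 84.5
finger_force: 0.0
cab [-73.3  -0.2  73.6] j [-0.05  0.45  1.81 -1.    0.95  0.4 ] rot [-3.138  0.783  1.765] gap 84.5
F cab [-0.5 -0.1 -0.1]
tool z,y in cab [ 0.705 -0.001 -0.709] [-0.001  1.    -0.003]
```

```bash
python3 -m inch '[{"gripper":0.3,"dx":0,"dy":0,"dz":0,"wx":0,"wy":0,"wz":0},{"gripper":0.3,"dx":0,"dy":0,"dz":0,"wx":0,"wy":0,"wz":0},{"gripper":0.3,"dx":0,"dy":0,"dz":0,"wx":0,"wy":0,"wz":0},{"gripper":0.3,"dx":0,"dy":0,"dz":0,"wx":0,"wy":0,"wz":0},{"gripper":0.3,"dx":0,"dy":0,"dz":0,"wx":0,"wy":0,"wz":0}]' 40
python3 -m inch '[{"gripper":0.3,"dx":0,"dy":0,"dz":0,"wx":0,"wy":0,"wz":0},{"gripper":0.3,"dx":0,"dy":0,"dz":0,"wx":0,"wy":0,"wz":0},{"gripper":0.3,"dx":0,"dy":0,"dz":0,"wx":0,"wy":0,"wz":0},{"gripper":0.3,"dx":0,"dy":0,"dz":0,"wx":0,"wy":0,"wz":0},{"gripper":0.3,"dx":0,"dy":0,"dz":0,"wx":0,"wy":0,"wz":0}]' 40; python3 st.py
```

```text
clock: 11.95
eef_pos: [545.1, -192.3, 76.3]
eef_rot: [-3.14, 0.787, 1.765]
wrist_force: [-0.1, -1.2, 0.4]
finger_gap: 54.7
finger_force: 0.0
clock: 12.37
eef_pos: [545.0, -192.5, 75.8]
eef_rot: [-3.14, 0.787, 1.766]
wrist_force: [-0.3, 6.2, 4.9]
finger_gap: 41.1
finger_force: 40.0
cab [-74.6   0.9  75.8] j [-0.04  0.45  1.81 -1.    0.95  0.41] rot [-3.14   0.787  1.766] gap 41.1
F cab [-6.1  0.9  4.9]
tool z,y in cab [ 0.708  0.001 -0.706] [-0.003  1.    -0.001]
```

```bash
python3 -m inch '[{"gripper":0.3,"dx":0,"dy":0,"dz":0.003,"wx":0,"wy":0,"wz":0},{"gripper":0.3,"dx":0,"dy":0,"dz":0.006,"wx":0,"wy":0,"wz":0},{"gripper":0.3,"dx":0,"dy":0,"dz":0.009,"wx":0,"wy":0,"wz":0},{"gripper":0.3,"dx":0,"dy":0,"dz":0.012,"wx":0,"wy":0,"wz":0},{"gripper":0.3,"dx":0,"dy":0,"dz":0.014,"wx":0,"wy":0,"wz":0}]'; python3 st.py
```

```text
clock: 12.78
eef_pos: [545.0, -192.7, 89.2]
eef_rot: [-3.139, 0.786, 1.766]
wrist_force: [6.2, -1.4, -6.2]
finger_gap: 41.0
finger_force: 40.0
cab [-74.4   0.8  89.2] j [-0.04  0.43  1.81 -0.99  0.97  0.38] rot [-3.139  0.786  1.766] gap 41.0
F cab [ 2.5  5.9 -6.2]
tool z,y in cab [ 0.707  0.001 -0.707] [-0.003  1.    -0.002]
```

```bash
python3 -m inch '[{"gripper":0.3,"dx":-0.001,"dy":0.004,"dz":0,"wx":0,"wy":0,"wz":0},{"gripper":0.3,"dx":-0.002,"dy":0.009,"dz":0,"wx":0,"wy":0,"wz":0},{"gripper":0.3,"dx":-0.003,"dy":0.015,"dz":0,"wx":0,"wy":0,"wz":0},{"gripper":0.3,"dx":-0.004,"dy":0.02,"dz":0,"wx":0,"wy":0,"wz":0},{"gripper":0.3,"dx":-0.0047,"dy":0.0245,"dz":0,"wx":0,"wy":0,"wz":0}]'; python3 st.py
```

```text
clock: 13.2
eef_pos: [540.0, -168.0, 88.9]
eef_rot: [-3.139, 0.786, 1.766]
wrist_force: [4.6, -2.8, -5.9]
finger_gap: 41.2
finger_force: 40.0
cab [-99.6   0.6  88.9] j [ 0.    0.42  1.82 -0.97  1.    0.41] rot [-3.139  0.786  1.766] gap 41.2
F cab [ 3.6  4.  -5.9]
tool z,y in cab [ 0.707  0.    -0.707] [-0.003  1.    -0.002]
```

```bash
python3 -m inch '[{"gripper":0.3,"dx":-0.001,"dy":0.006,"dz":0,"wx":0,"wy":0,"wz":0},{"gripper":0.3,"dx":-0.0023,"dy":0.012,"dz":-0.002,"wx":0,"wy":0,"wz":0},{"gripper":0.3,"dx":-0.0035,"dy":0.018,"dz":-0.005,"wx":0,"wy":0,"wz":0},{"gripper":0.3,"dx":-0.0046,"dy":0.024,"dz":-0.009,"wx":0,"wy":0,"wz":0},{"gripper":0.3,"dx":-0.0058,"dy":0.03,"dz":-0.0125,"wx":0,"wy":0,"wz":0}]'
python3 -m inch '[{"gripper":0.3,"dx":-0.001,"dy":0.006,"dz":0,"wx":0,"wy":0,"wz":0},{"gripper":0.3,"dx":-0.0023,"dy":0.012,"dz":0,"wx":0,"wy":0,"wz":0},{"gripper":0.3,"dx":-0.0035,"dy":0.018,"dz":0,"wx":0,"wy":0,"wz":0},{"gripper":0.3,"dx":-0.0046,"dy":0.024,"dz":0,"wx":0,"wy":0,"wz":0},{"gripper":0.3,"dx":-0.0058,"dy":0.03,"dz":0,"wx":0,"wy":0,"wz":0}]'; python3 st.py
```

```text
clock: 13.62
eef_pos: [534.1, -138.1, 76.5]
eef_rot: [-3.138, 0.787, 1.766]
wrist_force: [5.1, -1.6, -4.2]
finger_gap: 41.3
finger_force: 40.0
clock: 14.03
eef_pos: [528.1, -107.9, 77.0]
eef_rot: [-3.138, 0.787, 1.766]
wrist_force: [3.9, -2.7, -3.8]
finger_gap: 41.2
finger_force: 40.0
cab [-160.9    0.3   77. ] j [ 0.13  0.44  1.83 -0.94  1.06  0.5 ] rot [-3.138  0.787  1.766] gap 41.2
F cab [ 3.4  3.3 -3.8]
tool z,y in cab [ 0.708 -0.    -0.706] [-0.002  1.    -0.002]
```

```bash
python3 -m inch '[{"gripper":0.3,"dx":-0.0014,"dy":0.007,"dz":0,"wx":0,"wy":0,"wz":0},{"gripper":0.3,"dx":-0.0027,"dy":0.014,"dz":-0.001,"wx":0,"wy":0,"wz":0},{"gripper":0.3,"dx":-0.004,"dy":0.021,"dz":-0.001,"wx":0,"wy":0,"wz":0},{"gripper":0.3,"dx":-0.0054,"dy":0.028,"dz":-0.001,"wx":0,"wy":0,"wz":0},{"gripper":0.3,"dx":-0.0065,"dy":0.034,"dz":-0.001,"wx":0,"wy":0,"wz":0}]'
python3 -m inch '[{"gripper":0.3,"dx":-0.0004,"dy":0.002,"dz":0,"wx":0,"wy":0,"wz":0},{"gripper":0.3,"dx":-0.0008,"dy":0.004,"dz":0,"wx":0,"wy":0,"wz":0},{"gripper":0.3,"dx":-0.001,"dy":0.005,"dz":0,"wx":0,"wy":0,"wz":0},{"gripper":0.3,"dx":-0.0012,"dy":0.006,"dz":0,"wx":0,"wy":0,"wz":0},{"gripper":0.3,"dx":-0.0012,"dy":0.006,"dz":0,"wx":0,"wy":0,"wz":0}]'; python3 st.py
```

```text
clock: 14.45
eef_pos: [521.4, -73.8, 76.0]
eef_rot: [-3.138, 0.787, 1.766]
wrist_force: [-2.2, -2.6, -0.1]
finger_gap: 41.5
finger_force: 40.0
clock: 14.87
eef_pos: [520.4, -68.4, 76.0]
eef_rot: [-3.138, 0.787, 1.766]
wrist_force: [-6.1, -0.8, 4.6]
finger_gap: 41.5
finger_force: 40.0
cab [-2.01e+02  2.00e-01  7.60e+01] j [ 0.21  0.44  1.82 -0.91  1.11  0.54] rot [-3.138  0.787  1.766] gap 41.5
F cab [-0.4 -6.1  4.6]
tool z,y in cab [ 0.708 -0.001 -0.706] [-0.001  1.    -0.003]
```

```bash
python3 -m inch '[{"gripper":0.3,"dx":-0.0003,"dy":0.0015,"dz":0,"wx":0,"wy":0,"wz":0},{"gripper":0.3,"dx":-0.0006,"dy":0.003,"dz":0,"wx":0,"wy":0,"wz":0},{"gripper":0.3,"dx":-0.0006,"dy":0.003,"dz":0,"wx":0,"wy":0,"wz":0},{"gripper":0.3,"dx":-0.0006,"dy":0.003,"dz":0,"wx":0,"wy":0,"wz":0},{"gripper":0.3,"dx":-0.0006,"dy":0.003,"dz":0,"wx":0,"wy":0,"wz":0}]';python3 st.py
python3 -m inch '[{"gripper":0.3,"dx":-0.0003,"dy":0.0015,"dz":0,"wx":0,"wy":0,"wz":0},{"gripper":0.3,"dx":-0.0006,"dy":0.003,"dz":0,"wx":0,"wy":0,"wz":0},{"gripper":0.3,"dx":-0.0006,"dy":0.003,"dz":0,"wx":0,"wy":0,"wz":0},{"gripper":0.3,"dx":-0.0006,"dy":0.003,"dz":0,"wx":0,"wy":0,"wz":0},{"gripper":0.3,"dx":-0.0006,"dy":0.003,"dz":0,"wx":0,"wy":0,"wz":0}]';python3 st.py
```

```text
clock: 15.28
eef_pos: [519.8, -65.5, 76.0]
eef_rot: [-3.138, 0.787, 1.765]
wrist_force: [-5.2, -0.7, 4.1]
finger_gap: 41.5
finger_force: 40.0
cab [-2.041e+02  2.000e-01  7.600e+01] j [ 0.21  0.44  1.82 -0.91  1.12  0.54] rot [-3.138  0.787  1.765] gap 41.5
F cab [-0.3 -5.3  4.1]
tool z,y in cab [ 0.708 -0.001 -0.706] [-0.001  1.    -0.003]
clock: 15.7
eef_pos: [519.5, -64.7, 76.1]
eef_rot: [-3.137, 0.789, 1.765]
wrist_force: [7.2, -25.4, -5.8]
finger_gap: 41.3
finger_force: 40.0
cab [-204.9    0.    76.1] j [ 0.22  0.44  1.82 -0.91  1.12  0.55] rot [-3.137  0.789  1.765] gap 41.3
F cab [26.3  2.3 -5.8]
tool z,y in cab [ 0.71  -0.002 -0.704] [-0.     1.    -0.003]
```

The stop is felt at about 130 mm of travel, with 26 N of pull. Now I release and back out along the tool axis.

```bash
python3 -m inch '[{"gripper":0.8,"dx":0,"dy":0,"dz":0,"wx":0,"wy":0,"wz":0},{"gripper":0.8,"dx":0,"dy":0,"dz":0,"wx":0,"wy":0,"wz":0},{"gripper":0.8,"dx":0,"dy":0,"dz":0,"wx":0,"wy":0,"wz":0},{"gripper":0.8,"dx":0,"dy":0,"dz":0,"wx":0,"wy":0,"wz":0},{"gripper":0.8,"dx":0,"dy":0,"dz":0,"wx":0,"wy":0,"wz":0}]'
python3 -m inch '[{"gripper":0.8,"dx":-0.001,"dy":0.007,"dz":0.007,"wx":0,"wy":0,"wz":0},{"gripper":0.8,"dx":-0.004,"dy":0.021,"dz":0.022,"wx":0,"wy":0,"wz":0},{"gripper":0.8,"dx":-0.007,"dy":0.036,"dz":0.04,"wx":0,"wy":0,"wz":0},{"gripper":0.8,"dx":-0.01,"dy":0.053,"dz":0.06,"wx":0,"wy":0,"wz":0},{"gripper":0.8,"dx":-0.013,"dy":0.07,"dz":0.085,"wx":0,"wy":0,"wz":0}]'
python3 - <<'E'
from h import *; import cv2
p=np.load("p2.npy");s=manip.read_state();w=manip.camera("wrist");cv2.imwrite("pics/w6.png",w);g=cv2.cvtColor(w,6)
print(s["eef_pos"],s["joints"].round(2))
# predicted: tray strap outer corners at travel 130 (home outer -102), door level edge
print("strap pred",[wproj(cab(p,[-232,y,106]),s).tolist() for y in(-21,21)],"strap inner",wproj(cab(p,[-198,21,106]),s),"door edge",[wproj(cab(p,door(127,y,-12,1.571)),s).tolist() for y in(-118,118)])
m=(g<75).astype(np.uint8); 
c=int(wproj(cab(p,[-232,0,106]),s)[0])
print([f"{r}:{g[r,c]}" for r in range(130,480,8)])
v=cv2.HoughCircles(cv2.medianBlur(g,5),3,1.5,60,param1=100,param2=45,minRadius=40,maxRadius=110);print(v)
E
```

```text
clock: 16.12
eef_pos: [519.6, -62.1, 75.9]
eef_rot: [-3.139, 0.786, 1.766]
wrist_force: [-0.1, -0.3, -0.3]
finger_gap: 71.2
finger_force: 0.0
clock: 16.53
eef_pos: [505.6, 8.8, 161.6]
eef_rot: [-3.136, 0.786, 1.767]
wrist_force: [0.4, -0.7, 0.5]
finger_gap: 75.0
finger_force: 0.0
[505.62603932   8.8147765  161.6369358 ] [ 0.36  0.33  1.74 -0.8   1.34  0.47]
strap pred [[288.0, 234.5], [349.6, 234.8]] strap inner [346.8 259.4] door edge [[157.3, 177.2], [481.0, 178.6]]
['130:129', '138:130', '146:45', '154:47', '162:130', '170:125', '178:147', '186:126', '194:124', '202:172', '210:172', '218:150', '226:52', '234:54', '242:117', '250:152', '258:151', '266:137', '274:127', '282:148', '290:117', '298:116', '306:129', '314:131', '322:112', '330:111', '338:126', '346:124', '354:123', '362:60', '370:68', '378:73', '386:77', '394:77', '402:79', '410:176', '418:95', '426:90', '434:182', '442:147', '450:147', '458:80', '466:38', '474:39']
[[[330.75     372.75      92.649994]
  [113.25     203.25      89.350006]
  [516.75      56.25      57.55    ]
  [158.25     248.25      56.35    ]
  [110.25     312.75      72.7     ]
  [629.25     311.25      98.95    ]
  [144.75     384.75      62.95    ]
  [380.25     332.25      79.45    ]
  [330.75     293.25      64.6     ]
  [237.75     158.25      56.05    ]]]
```

```bash
python3 -m inch '[{"gripper":0.8,"dx":-0.005,"dy":0.03,"dz":0.02,"wx":0,"wy":0,"wz":0},{"gripper":0.8,"dx":-0.01,"dy":0.06,"dz":0.04,"wx":0,"wy":0,"wz":0},{"gripper":0.8,"dx":-0.02,"dy":0.095,"dz":0.05,"wx":0,"wy":0,"wz":0},{"gripper":0.8,"dx":-0.03,"dy":0.13,"dz":0.06,"wx":0,"wy":0,"wz":0},{"gripper":0.8,"dx":-0.04,"dy":0.165,"dz":0.07,"wx":0,"wy":0,"wz":0}]'
python3 -m inch '[{"gripper":0.8,"dx":-0.01,"dy":0.035,"dz":0.01,"wx":0,"wy":0,"wz":0},{"gripper":0.8,"dx":-0.02,"dy":0.07,"dz":0.01,"wx":0,"wy":0,"wz":0},{"gripper":0.8,"dx":-0.03,"dy":0.105,"dz":0.01,"wx":0,"wy":0,"wz":0},{"gripper":0.8,"dx":-0.04,"dy":0.14,"dz":0.01,"wx":0,"wy":0,"wz":0},{"gripper":0.8,"dx":-0.04,"dy":0.14,"dz":0.01,"wx":0,"wy":0,"wz":0}]'
python3 - <<'E'
from h import *; import cv2
p=np.load("p2.npy"); np.set_printoptions(linewidth=250)
for n in("top","scene"):
    im=manip.camera(n); cv2.imwrite(f"pics/{n}9.png",im); g=cv2.cvtColor(im,6)
    for X in(-225,-229,-233): print(n,X,[proj(n,cab(p,[X,y,106])).round(1).tolist() for y in(21,0,-21)])
    a,b=[proj(n,cab(p,[x,0,106])) for x in(-260,-170)]
    # sample gray along the centre line at z=106
    print([(x,int(g[int(round(v)),int(round(u))])) for x in range(-260,-100,3) for u,v in[proj(n,cab(p,[x,0,106]))]])
    print("door edge line z=60",[(x,int(g[int(round(v)),int(round(u))])) for x in range(-260,-190,3) for u,v in[proj(n,cab(p,[x,105,60]))]])
E
```

```text
clock: 17.0
eef_pos: [465.4, 174.6, 232.1]
eef_rot: [-3.139, 0.786, 1.766]
wrist_force: [1.3, -0.4, -0.9]
finger_gap: 75.1
finger_force: 0.0
clock: 17.42
eef_pos: [424.2, 317.6, 240.5]
eef_rot: [-3.137, 0.786, 1.772]
wrist_force: [-0.6, 0.0, -0.6]
finger_gap: 75.0
finger_force: 0.0
top -225 [[322.6, 223.5], [324.2, 232.8], [325.8, 242.1]]
top -229 [[320.8, 223.8], [322.4, 233.1], [324.0, 242.4]]
top -233 [[319.0, 224.1], [320.6, 233.4], [322.2, 242.7]]
[(-260, 107), (-257, 107), (-254, 108), (-251, 106), (-248, 108), (-245, 108), (-242, 105), (-239, 101), (-236, 145), (-233, 88), (-230, 21), (-227, 6), (-224, 42), (-221, 147), (-218, 109), (-215, 157), (-212, 157), (-209, 157), (-206, 156), (-203, 160), (-200, 110), (-197, 144), (-194, 157), (-191, 102), (-188, 107), (-185, 91), (-182, 92), (-179, 91), (-176, 85), (-173, 129), (-170, 134), (-167, 132), (-164, 132), (-161, 137), (-158, 133), (-155, 98), (-152, 107), (-149, 101), (-146, 89), (-143, 85), (-140, 90), (-137, 86), (-134, 97), (-131, 86), (-128, 99), (-125, 133), (-122, 132), (-119, 131), (-116, 132), (-113, 130), (-110, 13
[... 883 characters left out ...]
5), (-182, 142), (-179, 143), (-176, 141), (-173, 143), (-170, 141), (-167, 145), (-164, 142), (-161, 141), (-158, 142), (-155, 144), (-152, 144), (-149, 141), (-146, 144), (-143, 142), (-140, 142), (-137, 144), (-134, 143), (-131, 181), (-128, 198), (-125, 202), (-122, 144), (-119, 141), (-116, 142), (-113, 142), (-110, 141), (-107, 139), (-104, 124), (-101, 140)]
door edge line z=60 [(-260, 162), (-257, 162), (-254, 164), (-251, 164), (-248, 163), (-245, 164), (-242, 155), (-239, 153), (-236, 183), (-233, 189), (-230, 189), (-227, 189), (-224, 193), (-221, 195), (-218, 193), (-215, 189), (-212, 191), (-209, 191), (-206, 190), (-203, 237), (-200, 238), (-197, 237), (-194, 225), (-191, 190)]
```

Both fixed cameras agree. The door edge is at -237 mm, which is level, and the strap's outer end is at about -233 mm, so the tray is at its stop. I hand it in.

```bash
python3 -c "
from cell import manip;print(manip.sign_off())"
```

```text
the job is handed in; nothing more can be done
None
```

I handed the job in at about 17.5 s: the door is level, and the tray is let down at its stop (about 130 mm out, felt at 26 N) with the gripper clear. The tins and table items weren't checked in a final picture, and sign-off returned no verdict.

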